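# Lay the tea tray

### The arm

A 6-joint arm with a two-finger parallel gripper is mounted at the origin on the work surface. World frame = base frame: x ahead of the robot, y to its left, z up, the work surface at z = 0. Lengths are in m, angles in rad, forces in N, time in s.
With the tool pointing down it reaches from about 0.25 to 0.725 m from the base axis. Payload 4 kg.
Tool frame: the origin (TCP) lies midway between the tips of the shut fingers; the grasp point (between the pads) lies 19 mm behind it; z points along the fingers, y is the line along which they close (so a half turn about z gives the same grasp; the last joint's range is limited). The gripper opens to 85 mm and grips with 20 to 120 N. Pads are 22 mm wide; open, the fingers measure 114 mm over their backs; the gripper's body (76 mm by 85 mm) begins 54 mm behind the grasp point. The pads swing forward as they close: fully open they stand 13 mm farther back than shut.
Start: joints at [-1.209, 0.241, 0.005, 1.335, 0, 1.571], TCP at [0.177, -0.468, 0.231] pointing down, gripper open.
Joint ranges: [-2.72, 2.72], [-1.05, 1.87], [-1.09, 1.28], [-1.99, 2.15], [-1.42, 1.44], [-3.14, 3.14]. Speed limits (rad/s): [2.79, 2.79, 3.14, 3.14, 3.14, 3.14].

### API

Orientations are given as a unit quaternion [x, y, z, w].
In Python, from workcell import get_obs, camera, job_done, silhouettes gives the robot as it stands. The module is installed in compiled form; this text tells all that it offers.
- The arm moves only by the tool drive_tool, never from a script. Its argument "increments" is a list of rows, each a list of 3 entries, a list of its own where there are three numbers: the shift along the world's x, y, z in mm, then the turn, a rotation vector about the world's x, y, z in degrees, then the opening, from 0 (shut) to 1 (fully open). A call has 1 to 8 rows; each row shifts and turns the commanded pose from where the row before left it; what a row does not reach is not made up. A row lasts 1/12 s, in which the tool goes at most 41.7 mm and 7.16 degrees, less where a joint would pass 70% of its speed; a pose out of reach is approached as far as the arm can. A call is refused whole if a number of a shift passes 41.7 or a number of a turn 7.16, either way. A call with a gripper value outside its range is refused whole. The fingers move at their own pace and stop on an object; the grip force is fixed at half the most. Time passes only in rows, so rows that do not move let the fingers close. It gives the time, the measured TCP pose, the force, the opening and the grip force at its end, in the units of the state.
- get_obs(): the state, without advancing time (a new reading comes with each control period).
- camera(name): name is "side" or "top" or "wrist"; returns a dict with "image" (480x640x3 uint8, red, green, blue), "K" (3x3 intrinsics, pixels), "k1" (the pictures are not rectified: a ray, as slopes to the right and down, at radius r is drawn at 1 + k1 r^2 times it, then the intrinsics apply), "view" (4x4, takes a point from world to camera coordinates). Camera axes: x right, y down, z forward; pixel columns grow to the right and rows downward; lengths in m; the calibration is good to about 2 mm. A picture is of the moment at which its call begins. There is no depth.
- job_done(): hands the job in; it is judged then, once.
Trained networks look in a picture, given as the dict that the camera call returned (one of the last four; its "shot" number tells which), for a name from the list of things; names that differ only in an ending like _2 or _b are one class to them, and where a whole thing is asked for, a point or a joint stands for the part that bears it (a point fixed in the world has none). Each returns a list of dicts, best first, with "conf" (0 to 1); they miss things now and then, are a little off and sometimes report something else, mostly with a low value. They report only what shows in the picture. A call takes as long as a camera call. They do not tell look-alikes from the thing itself.
- silhouettes(query, picture): "region" (480x640 bool, what is visible of it) and "bbox" ([left, top, right, bottom] in pixels, round what is visible of it).
The state is a dict: "clock": time; "joint_pos": joint angles; "joint_vel": joint speeds; "tau": joint torques, N m; "eef_pos": TCP position; "tool_rot": TCP orientation; "ft_force": force on the tool from outside, world axes, zero at the start; "ft_torque": the same for the moment, N m; "grip_width": finger opening in m; "grasp_force": force on a finger pad.
Only numpy, scipy, OpenCV 4.12 (cv2) and the standard library are available. Lean on these libraries where they do the work, as an engineer would, in place of code of your own. Each camera call takes 0.05 s, during which the arm holds its last target. There are 200 camera calls.

### The job

Lay the tea tray, one piece after another in this order: stand the mug in the middle of the square coaster, hang the steel infuser in the mug with its flange down on the rim, and put the larger lid (the one with the long bar handle) on the infuser's collar; then stand the sugar pot in the middle of the round coaster and put the smaller lid (the one with the round knob) on it. Everything ends upright, fully seated and let go, and the green glass vase must not be knocked over.

Things in the scene. Friction and masses are not known exactly. Their poses are not given: they have to be found in the camera images.
- mug: White ceramic mug, loose, upright, open. Outside diameter 68 mm (62 at the foot), 92 mm high, wall 4, inside diameter 60, 0.24 kg. Origin: centre of its underside, z up. One handle, on its +y side, reaches 61 mm from the axis at heights 18 to 80 mm, so grip across x. The five pieces and a small glass salt jar share six spots beside the tray, left and right, at random, at any yaw.
- infuser: Round steel tea infuser, loose, upright, 78 mm high. From below: basket 52 mm in diameter (0 to 56 mm high), its foot bevelled to 40, flange 72 mm wide (56 to 60), open collar (60 to 78), outside diameter 58, inside 50: grip the collar from outside. Origin: centre of its underside, z up. Hung in the mug, flange on the rim, its origin is 36 mm above the mug's.
- mug_lid: Mug's lid, white ceramic, right way up: disc 72 mm in diameter (7 to 13 mm above the origin), below it a bevelled plug 42 mm wide, 7 mm deep, on which it stands; on top a wooden bar handle 40 mm long along x, 12 wide along y, 20 tall (13 to 33 mm). Origin: centre of the plug's underside, z up. Seated with the plug in the infuser's collar, its origin is 71 mm above the infuser's.
- sugar_pot: White ceramic sugar pot without handle, loose, standing upright, open at the top and empty: outside diameter 58 mm (52 mm at the foot), 55 mm high, inside diameter 50 mm, floor 5 mm thick. Origin: centre of its underside, z up.
- pot_lid: Sugar pot's lid, white ceramic, loose, right way up: disc 60 mm in diameter (7 to 12 mm above the origin), below it a bevelled plug 43 mm wide, 7 mm deep, on which it stands; on top a round wooden knob 18 mm in diameter, 20 tall (12 to 32 mm). Origin: centre of the plug's underside, z up. Seated on the pot, plug inside, its origin is 48 mm above the pot's.
- square_coaster: Square cork coaster, 80 by 80 mm, 6 mm thick, fixed on the round tray's floor. Origin: centre of its underside, 6.5 mm above the table; its top is 6 mm higher. The tray is fixed too: reddish brown, 320 mm across, rim 24 mm high; the coasters lie to either side of its middle, 132 to 149 mm apart, in any direction.
- round_coaster: Round cork coaster, 80 mm in diameter, 6 mm thick, fixed on the floor of the same tray. Origin: centre of its underside, 6.5 mm above the table; its top is 6 mm higher.
- vase: Small bulbous green glass bud vase, 72 mm at its widest and 125 mm tall, loose, standing on the table beyond the tray; not to be knocked over. Origin: centre of its underside, z up.
Not all that is in view belongs to the job. What is shaped like the pot_lid but turquoise is not meant.

How it is judged:
By the outcome, as a careful person would: the job done as asked, in the order asked, and still so for the second after the job is handed in, with the robot touching nothing.
It also fails if it takes over 128 s, if anything falls off the work surface, if the arm or the gripper's body presses on something with over 40 N, if the wrist force passes 120 N, or if a joint passes its speed limit or range.

## Working session

There is one attempt and no reset: what is moved stays moved. The work goes in short steps, Python scripts to look and compute and a tool call to move; the robot and the scene stay as the last step left them, time stands still between calls to the robot, and variables do not carry over. Pictures are saved under pics/ and viewed, at most 14 in all, crops included, and the job is handed in when it is done.

Besides the shell and the picture viewer there is one more tool, called after "Emit:" in YAML: its name, and indented under it one key for each argument. drive_tool: Moves the arm, as the interface text tells. Its arguments: {"type":"object","properties":{"increments":{"type":"array"}},"required":["increments"]}

```bash
mkdir -p pics; cat > h.py <<'E'
import numpy as np, cv2
from workcell import get_obs, camera, job_done, silhouettes
def save(p,n): cv2.imwrite('pics/'+n,p['image'][:,:,::-1])
def ray(p,uv):
    K=np.array(p['K']);k=p['k1'];V=np.array(p['view'])
    d=cv2.undistortPoints(np.array([[uv]],float),K,np.array([k,0,0,0.]))[0,0]
    R=V[:3,:3];return -R.T@V[:3,3],R.T@np.array([d[0],d[1],1])
def atz(p,uv,z):
    o,d=ray(p,uv);return (o+d*(z-o[2])/d[2])[:2]
def proj(p,X):
    V=np.array(p['view']);c=V[:3,:3]@np.array(X).T.reshape(3,-1)+V[:3,3:]
    q,_=cv2.projectPoints(c.T.copy(),np.zeros(3),np.zeros(3),np.array(p['K']),np.array([p['k1'],0,0,0.]))
    return q[:,0]
E
python3 - <<'E'
from h import *
for n in ['top','side']:
    p=camera(n);save(p,n+'0.png');V=np.array(p['view']);print(n,(-V[:3,:3].T@V[:3,3]).round(3),V[2,:3].round(3),p['K'][0][0],p['k1'])
    for q in ['mug','infuser','mug_lid','sugar_pot','pot_lid','square_coaster','round_coaster','vase']:
        for s in silhouettes(q,p)[:3]:
            b=s['bbox'];m=np.argwhere(s['region']).mean(0)[::-1]
            print(q,round(s['conf'],2),np.round(b),m.round(),atz(p,m,0.03).round(3))
print(get_obs())
E
```

```text
top [0.473 0.012 1.311] [ 0.048 -0.011 -0.999] 580.2211893440297 -0.15183383808560647
mug 0.6 [415. 296. 457. 326.] [442. 311.] [ 0.393 -0.26 ]
infuser 0.95 [492. 260. 527. 293.] [510. 275.] [ 0.476 -0.414]
mug_lid 0.76 [188. 209. 221. 242.] [204. 225.] [0.57  0.275]
sugar_pot 0.57 [134. 252. 164. 278.] [148. 264.] [0.48  0.398]
pot_lid 0.88 [215. 348. 244. 375.] [228. 360.] [0.273 0.212]
pot_lid 0.63 [204. 297. 233. 324.] [217. 310.] [0.383 0.239]
pot_lid 0.59 [164. 329. 192. 356.] [178. 341.] [0.311 0.324]
square_coaster 0.95 [269. 190. 308. 232.] [288. 210.] [0.609 0.09 ]
round_coaster 0.76 [325. 223. 359. 261.] [342. 238.] [ 0.549 -0.033]
vase 0.84 [298. 108. 330. 143.] [313. 125.] [0.801 0.039]
side [ 0.461 -0.984  0.724] [ 0.065  0.825 -0.562] 567.8454343991799 -0.18421429166343606
infuser 0.79 [272. 371. 312. 430.] [293. 400.] [ 0.476 -0.386]
infuser 0.71 [299. 264. 340. 290.] [320. 274.] [ 0.547 -0.056]
mug_lid 0.62 [304. 190. 329. 210.] [317. 200.] [0.568 0.252]
sugar_pot 0.85 [270. 164. 290. 189.] [279. 174.] [0.477 0.4  ]
pot_lid 0.71 [204. 188. 229. 204.] [215. 195.] [0.3
[... 320 characters left out ...]
.076]
{'clock': 0.9, 'joint_pos': array([-1.20901478e+00,  2.40523852e-01,  5.00541906e-03,  1.33522098e+00,
        2.06571441e-06,  1.57086093e+00]), 'joint_vel': array([-0.00030844,  0.00028386,  0.00051485, -0.00062961,  0.00048612,
        0.00064197]), 'tau': array([-3.97842750e-04, -3.72197127e+01,  2.52692235e+01,  1.04842275e-03,
        1.14402644e-04,  8.62803631e-06]), 'eef_pos': array([ 0.17696909, -0.46762836,  0.23134661]), 'tool_rot': array([9.83689639e-01, 1.79874106e-01, 6.13617241e-06, 2.78049673e-05]), 'ft_force': array([0.02894921, 0.38125127, 0.19685835]), 'ft_torque': array([-0.02245104,  0.00677445,  0.00962463]), 'grasp_force': 0.0, 'grip_width': 0.08539641359632717}
```

View pics/top0.png

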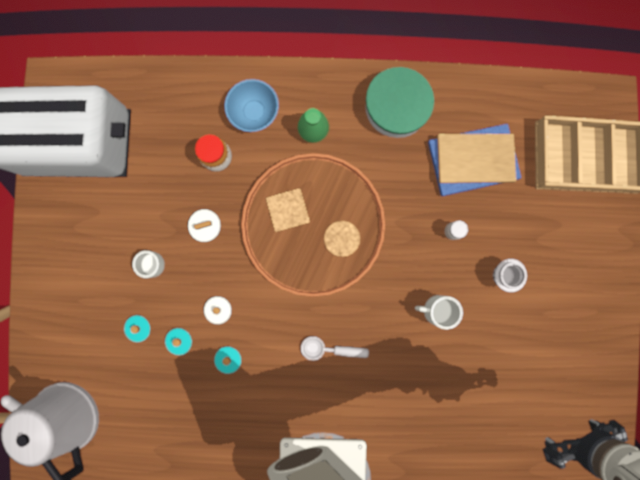

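View pics/side0.png

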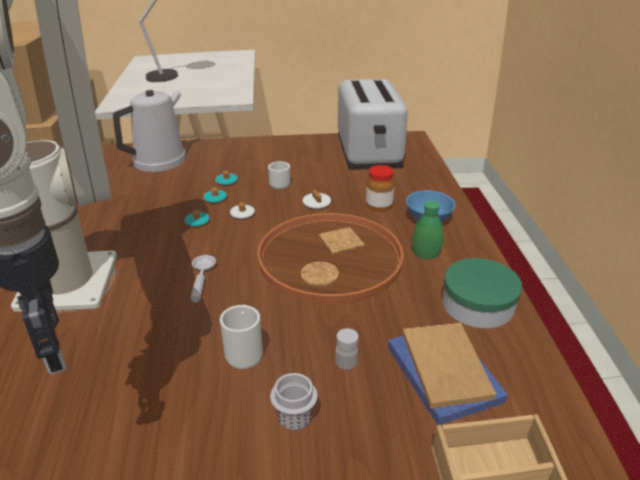

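The top view shows the mug at (442,311) with its handle to the left, the infuser at (510,275), mug_lid at (204,225) and sugar pot at (148,264). The white pot_lid is at (217,310), the square coaster at (288,210), the round coaster at (342,238) and the vase at (313,125). The side view agrees; the turquoise lids are decoys.

```bash
cat >> h.py <<'E'
from scipy.optimize import minimize
SH={'mug':[(0,.031),(.092,.034)],'infuser':[(0,.020),(.006,.026),(.056,.026),(.056,.036),(.06,.036),(.078,.029)],
'mug_lid':[(0,.021),(.007,.036),(.013,.036)],'sugar_pot':[(0,.026),(.055,.029)],'pot_lid':[(0,.0215),(.007,.03),(.012,.03)],
'round_coaster':[(.0065,.04),(.0125,.04)],'square_coaster':None,'vase':[(0,.02),(.045,.036),(.125,.01)]}
A=np.linspace(0,2*np.pi,40,endpoint=False)
def mask(p,name,x,y,yaw=0,z0=0,S=8):
    x0=np.array([x,y,z0]);parts=[]
    if name=='square_coaster':
        c,s=np.cos(yaw),np.sin(yaw)
        P=np.array([(a,b,z) for a in(-.04,.04) for b in(-.04,.04) for z in(.0065,.0125)])
        P[:,:2]=P[:,:2]@np.array([[c,s],[-s,c]]);parts=[P]
    else: parts=[np.array([(r*np.cos(t),r*np.sin(t),z) for z,r in SH[name] for t in A])]
    if name=='mug_lid':
        c,s=np.cos(yaw),np.sin(yaw)
        P=np.array([(a,b,z) for a in(-.02,.02) for b in(-.006,.006) for z in(.013,.033)]);P[:,:2]=P[:,:2]@np.array([[c,s],[-s,c]]);parts.append(P)
    if name=='pot_lid': parts.append(np.array([(.009*np.cos(t),.009*np.sin(t),z) for z in(.012,.032) for t in A]))
    if name=='mug':
        c,s=np.cos(yaw),np.sin(yaw)
        P=np.array([(a,b,z) for a in(-.005,.005) for b in(.03,.061) for z in(.018,.08)]);P[:,:2]=P[:,:2]@np.array([[c,s],[-s,c]]);parts.append(P)
    m=np.zeros((480,640),np.float32)
    for P in parts:
        h=cv2.convexHull(proj(p,P+x0).astype(np.float32))
        t=np.zeros((480*4,640*4),np.uint8);cv2.fillPoly(t,[np.round((h+.5)*4-.5).astype(np.int32)],1)
        m=np.maximum(m,cv2.resize(t.astype(np.float32),(640,480),interpolation=cv2.INTER_AREA))
    return m
def fit(views,name,x,y,yaw=0,z0=0,useyaw=False):
    def c(v):
        e=0
        for p,r in views:
            m=mask(p,name,v[0],v[1],v[2]*10 if useyaw else yaw,z0);e+=np.abs(m-r).sum()/r.sum()
        return e/len(views)
    i=np.array([x,y,yaw/10]) if useyaw else np.array([x,y]);n=len(i)
    sx=np.vstack([i]+[i+d for d in np.diag([.008,.008,.04][:n])])
    r=minimize(c,i,method='Nelder-Mead',options=dict(initial_simplex=sx,xatol=1e-4,fatol=1e-4,maxiter=120))
    v=r.x.copy()
    if useyaw: v[2]*=10
    return v,r.fun
def pick(p,name,xy,z=.03):
    L=[(np.hypot(*(atz(p,np.argwhere(s['region']).mean(0)[::-1],z)-xy)),s) for s in silhouettes(name,p)]
    L=[s for d,s in L if d<.05]
    return L[0]['region'].astype(np.float32) if L else None
E
cat > loc.py <<'E'
from h import *
T=camera('top');S=camera('side')
for n,x,y,yw in [('mug',.388,-.253,[1.3]),('infuser',.474,-.40,[0]),('mug_lid',.57,.273,[0,1.5,.8,-.8]),('sugar_pot',.478,.395,[0]),('pot_lid',.381,.237,[0]),('square_coaster',.609,.09,[.2]),('round_coaster',.549,-.033,[0]),('vase',.785,.038,[0])]:
    for vs in ('T','S','TS'):
        V=[]
        for c,p in (('T',T),('S',S)):
            if c in vs:
                r=pick(p,n,np.array([x,y]))
                if r is not None: V.append((p,r))
        if not V: continue
        R=[fit(V,n,x,y,a,useyaw=n in('mug','square_coaster','mug_lid')) for a in yw]
        v,e=min(R,key=lambda q:q[1]);print(n,vs,v.round(4),round(e,3))
E
python3 loc.py
```

```text
mug T [ 0.3945 -0.2528  2.8355] 0.132
mug S [ 0.3929 -0.2518  0.0757] 0.049
mug TS [ 0.3938 -0.253  -0.1791] 0.093
infuser T [ 0.4762 -0.4057] 0.102
infuser S [ 0.4759 -0.3992] 0.065
infuser TS [ 0.4762 -0.4033] 0.119
mug_lid T [ 0.5709  0.2789 -0.0182] 0.04
mug_lid S [0.5699 0.2859 1.9451] 0.089
mug_lid TS [0.5707 0.2802 2.0073] 0.118
sugar_pot T [0.48   0.3963] 0.05
sugar_pot S [0.4773 0.4001] 0.101
sugar_pot TS [0.4787 0.3965] 0.098
pot_lid T [0.3817 0.2435] 0.161
pot_lid S [0.3787 0.2499] 0.242
pot_lid TS [0.3807 0.2456] 0.213
square_coaster T [0.6119 0.0908 0.3164] 0.039
square_coaster S [0.6091 0.0962 0.2927] 0.053
square_coaster TS [0.6109 0.0936 0.3146] 0.093
round_coaster T [ 0.55   -0.0332] 0.062
round_coaster S [ 0.5493 -0.0268] 0.07
round_coaster TS [ 0.5495 -0.0303] 0.112
vase T [0.7961 0.0388] 0.091
vase TS [0.7961 0.0388] 0.091
```

Emit:
drive_tool:
  increments:
    - [[27, 27, 2], [0, 0, 7], 1]
    - [[27, 27, 2], [0, 0, 7], 1]
    - [[27, 27, 2], [0, 0, 7], 1]
    - [[27, 27, 2], [0, 0, 7], 1]
    - [[27, 27, 2], [0, 0, 7], 1]
    - [[27, 27, 2], [0, 0, 7], 1]
    - [[27, 27, 2], [0, 0, 7], 1]
    - [[27, 26, 2], [0, 0, 7], 1]

```text
clock: 3.27
eef_pos: [0.394, -0.251, 0.2477]
tool_rot: [0.782, 0.623, 0.0, 0.0]
ft_force: [-0.5, -0.2, -0.2]
grip_width: 0.0852
grasp_force: 0.0
```

Emit:
drive_tool:
  increments:
    - [[0, 0, 0], [0, 0, 3], 1]
    - [[0, 0, 0], [0, 0, 0], 1]

```text
clock: 3.43
eef_pos: [0.3944, -0.251, 0.2474]
tool_rot: [0.766, 0.643, -0.0, 0.0]
ft_force: [0.6, 0.2, -0.2]
grip_width: 0.0853
grasp_force: 0.0
```

```bash
python3 - <<'E'
from h import *
p=camera('wrist');save(p,'w1.png');V=np.array(p['view']);print((-V[:3,:3].T@V[:3,3]).round(3),V[2,:3].round(3),V[0,:3].round(3),p['K'][0][0],p['k1'])
o=get_obs();print(o['eef_pos'],o['tool_rot'])
for n,x,y in [('mug',.393,-.253),('infuser',.476,-.403)]:
    for s in silhouettes(n,p): print(n,s['conf'],s['bbox'])
    r=pick(p,n,np.array([x,y]),.06)
    if r is not None: print(n,fit([(p,r)],n,x,y,-.18,useyaw=n=='mug'))
E
```

```text
[ 0.408 -0.176  0.39 ] [-0.053 -0.298 -0.953] [ 0.985 -0.172 -0.001] 355.6798152532136 -0.04485731960219956
[ 0.39345063 -0.25189679  0.24728214] [ 7.67214729e-01  6.41390295e-01 -2.19370127e-04 -2.91898893e-05]
mug 0.95 [280.9, 145.1, 354.5, 253.1]
mug (array([ 0.39447067, -0.25250427, -0.11435525]), np.float64(0.04943994805216789))
infuser 0.56 [382.3, 286.7, 428.3, 362.5]
infuser (array([ 0.47492531, -0.40207325]), np.float64(0.7537065148353577))
```

View pics/w1.png

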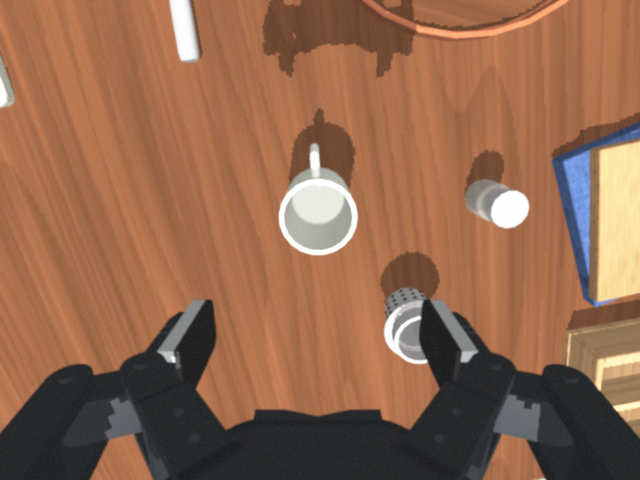

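Emit:
drive_tool:
  increments:
    - [[1, -1, -40], [0, 0, 0], 1]
    - [[0, 0, -40], [0, 0, 0], 1]
    - [[0, 0, -40], [0, 0, 0], 1]
    - [[0, 0, -40], [0, 0, 0], 1]
    - [[0, 0, -30], [0, 0, 0], 1]
    - [[0, 0, -13], [0, 0, 0], 1]
    - [[0, 0, 0], [0, 0, 0], 0.6]
    - [[0, 0, 0], [0, 0, 0], 0]

```text
clock: 4.35
eef_pos: [0.3934, -0.2543, 0.0441]
tool_rot: [0.768, 0.64, -0.0, -0.0]
ft_force: [0.3, -0.2, -2.1]
grip_width: 0.0654
grasp_force: 66.8
```

Emit:
drive_tool:
  increments:
    - [[0, 0, 0], [0, 0, 0], 0]
    - [[0, 0, 0], [0, 0, 0], 0]
    - [[0, 0, 0], [0, 0, 0], 0]

```text
clock: 4.6
eef_pos: [0.3947, -0.2544, 0.0456]
tool_rot: [0.768, 0.641, 0.0, 0.001]
ft_force: [-1.0, 0.3, -1.1]
grip_width: 0.0652
grasp_force: 66.6
```

Emit:
drive_tool:
  increments:
    - [[0, 0, 25], [0, 0, 0], 0]
    - [[0, 0, 35], [0, 0, 0], 0]
    - [[5, 6, 30], [0, 0, 0], 0]
    - [[21, 25, 10], [0, 0, 0], 0]
    - [[24, 28, 0], [0, 0, 0], 0]
    - [[24, 28, 0], [0, 0, 0], 0]
    - [[24, 28, 0], [0, 0, 0], 0]
    - [[24, 28, 0], [0, 0, 0], 0]

```text
clock: 5.27
eef_pos: [0.5172, -0.1093, 0.1456]
tool_rot: [0.768, 0.641, 0.001, 0.001]
ft_force: [0.5, -1.0, -2.1]
grip_width: 0.0657
grasp_force: 67.6
```

Emit:
drive_tool:
  increments:
    - [[24, 28, 0], [0, 0, 0], 0]
    - [[24, 28, 0], [0, 0, 0], 0]
    - [[24, 28, 0], [0, 0, 0], 0]
    - [[22, 27, 0], [0, 0, 0], 0]
    - [[0, 0, 0], [0, 0, 0], 0]

```text
clock: 5.68
eef_pos: [0.6141, 0.006, 0.1448]
tool_rot: [0.765, 0.643, 0.003, 0.0]
ft_force: [0.7, -0.9, -1.0]
grip_width: 0.0656
grasp_force: 68.0
```

```bash
python3 - <<'E'
from h import *
p=camera('wrist');save(p,'w2.png')
o=get_obs();print(o['eef_pos'],o['tool_rot'],o['grip_width'])
for n,x,y in [('square_coaster',.611,.092),('round_coaster',.549,-.032)]:
    r=pick(p,n,np.array([x,y]),.0125)
    if r is not None: print(n,fit([(p,r)],n,x,y,.31,useyaw=n[0]=='s'))
for s in silhouettes('mug',p)[:1]:
    print(s['conf'],s['bbox'],fit([(p,s['region'].astype(np.float32))],'mug',.611,.002,-.15,z0=o['eef_pos'][2]-.0455,useyaw=True))
E
```

```text
[0.61186112 0.00348437 0.14448643] [7.65997072e-01 6.42843379e-01 8.33824661e-04 4.25662701e-04] 0.06537909898787371
square_coaster (array([0.6116433 , 0.09327425, 0.30629267]), np.float64(0.014195551164448261))
round_coaster (array([ 0.54855194, -0.03015289]), np.float64(1.4603928327560425))
0.61 [212.9, 167.3, 423.4, 419.9] (array([ 0.6150034 ,  0.00928819, -0.13100317]), np.float64(0.15710696578025818))
```

View pics/w2.png

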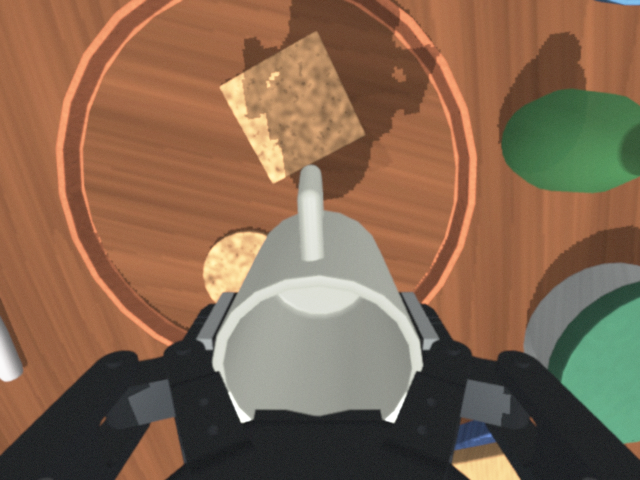

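Emit:
drive_tool:
  increments:
    - [[1.5, 30, 0], [0, 0, 0], 0]
    - [[0, 36, 0], [0, 0, 0], 0]
    - [[0, 20, -10], [0, 0, 0], 0]
    - [[0, 6, -25], [0, 0, 0], 0]
    - [[0, 0, -25], [0, 0, 0], 0]
    - [[0, 0, -15], [0, 0, 0], 0]
    - [[0, 0, -8], [0, 0, 0], 0]
    - [[0, 0, -4], [0, 0, 0], 0]

```text
clock: 6.55
eef_pos: [0.61, 0.0909, 0.0563]
tool_rot: [0.768, 0.64, -0.001, -0.001]
ft_force: [-4.2, -1.9, 16.2]
grip_width: 0.0653
grasp_force: 69.1
```

Emit:
drive_tool:
  increments:
    - [[0, 0, 0], [0, 0, 0], 0]
    - [[0, 0, 0], [0, 0, 0], 0]

```text
clock: 6.72
eef_pos: [0.6124, 0.0917, 0.0587]
tool_rot: [0.768, 0.64, 0.001, 0.001]
ft_force: [-0.4, 1.1, -1.0]
grip_width: 0.0656
grasp_force: 67.8
```

Emit:
drive_tool:
  increments:
    - [[0, 0, -0.5], [0, 0, 0], 0.85]
    - [[0, 0, 0], [0, 0, 0], 1]
    - [[0, 0, 0], [0, 0, 0], 1]
    - [[0, 0, 15], [0, 0, 0], 1]
    - [[0, 0, 35], [0, 0, 0], 1]
    - [[0, 0, 40], [0, 0, 0], 1]
    - [[0, 0, 40], [0, 0, 0], 1]
    - [[0, 0, 40], [0, 0, 0], 1]

```text
clock: 7.38
eef_pos: [0.6113, 0.0924, 0.2292]
tool_rot: [0.768, 0.641, 0.0, 0.0]
ft_force: [2.4, -0.5, -0.0]
grip_width: 0.0853
grasp_force: 0.0
```

```bash
python3 - <<'E'
from h import *
p=camera('wrist');save(p,'w3.png')
o=get_obs();print(o['eef_pos'],o['tool_rot'],o['grip_width'])
T=camera('top');S=camera('side')
for n,x,y,z0,u in [('mug',.6115,.093,.0125,1),('square_coaster',.6115,.093,0,1),('round_coaster',.549,-.032,0,0)]:
  for c,q in (('w',p),('t',T),('s',S)):
    r=pick(q,n,np.array([x,y]),.05)
    if r is not None: print(c,n,fit([(q,r)],n,x,y,-.15 if n=='mug' else .31,useyaw=u,z0=z0))
E
```

```text
[0.61517166 0.09298266 0.23935879] [0.76750634 0.64098849 0.00702907 0.00428498] 0.0855817250154424
w mug (array([ 0.61431997,  0.09274939, -0.10843715]), np.float64(0.047434139996767044))
s mug (array([ 0.61209301,  0.0951046 , -0.23299663]), np.float64(0.05222854018211365))
w square_coaster (array([0.61201153, 0.0939314 , 0.30919383]), np.float64(3.182896137237549))
t square_coaster (array([0.60987037, 0.08277778, 0.18407407]), np.float64(19.592741012573242))
w round_coaster (array([ 0.55054098, -0.03077859]), np.float64(0.03189592435956001))
t round_coaster (array([ 0.54931902, -0.03249123]), np.float64(0.03270348906517029))
```

View pics/w3.png

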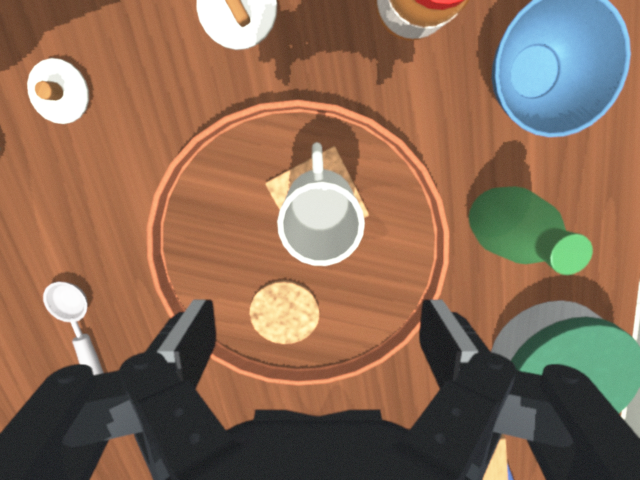

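Emit:
drive_tool:
  increments:
    - [[-10, -38, 0], [0, 0, 0], 1]
    - [[-10, -38, 0], [0, 0, 0], 1]
    - [[-10, -38, 0], [0, 0, 0], 1]
    - [[-10, -38, 0], [0, 0, 0], 1]
    - [[-10, -38, 0], [0, 0, 0], 1]
    - [[-10, -38, 0], [0, 0, 0], 1]
    - [[-11, -38, 0], [0, 0, 0], 1]
    - [[-11, -38, 0], [0, 0, 0], 1]

```text
clock: 8.65
eef_pos: [0.5286, -0.2133, 0.2265]
tool_rot: [0.767, 0.641, -0.0, -0.0]
ft_force: [0.6, 0.1, 0.2]
grip_width: 0.0854
grasp_force: 0.0
```

Emit:
drive_tool:
  increments:
    - [[-11, -38, 0], [0, 0, 0], 1]
    - [[-11, -38, 0], [0, 0, 0], 1]
    - [[-11, -38, 0], [0, 0, 0], 1]
    - [[-11, -38, 0], [0, 0, 0], 1]
    - [[-10, -38, 0], [0, 0, 0], 1]
    - [[0, 0, 0], [0, 0, 0], 1]
    - [[0, 0, 0], [0, 0, 0], 1]

```text
clock: 9.23
eef_pos: [0.4741, -0.4037, 0.2257]
tool_rot: [0.769, 0.639, -0.0, -0.001]
ft_force: [0.3, 0.3, -0.5]
grip_width: 0.0854
grasp_force: 0.0
```

```bash
python3 - <<'E'
from h import *
p=camera('wrist')
o=get_obs();print(o['eef_pos'],o['tool_rot'],o['grip_width'])
r=pick(p,'infuser',np.array([.4755,-.402]),.05)
print(fit([(p,r)],'infuser',.4755,-.402))
T=camera('top');r=pick(T,'mug',np.array([.612,.093]),.06)
if r is not None:print('mug',fit([(T,r)],'mug',.612,.093,-.15,z0=.0125,useyaw=True))
E
```

```text
[ 0.47480216 -0.40221705  0.22592967] [ 7.68216496e-01  6.40189661e-01  1.00344423e-04 -7.76268795e-04] 0.0852692988341886
(array([ 0.47670119, -0.40376582]), np.float64(0.05944221839308739))
mug (array([ 0.61222373,  0.08839457, -0.1370488 ]), np.float64(0.06288225948810577))
```

Emit:
drive_tool:
  increments:
    - [[1, -2, -35], [0, 0, 0], 1]
    - [[0, 0, -40], [0, 0, 0], 1]
    - [[0, 0, -40], [0, 0, 0], 1]
    - [[0, 0, -30], [0, 0, 0], 1]
    - [[0, 0, -15], [0, 0, 0], 1]
    - [[0, 0, -7], [0, 0, 0], 1]
    - [[0, 0, 0], [0, 0, 0], 0.6]
    - [[0, 0, 0], [0, 0, 0], 0]

```text
clock: 10.1
eef_pos: [0.4775, -0.4032, 0.0608]
tool_rot: [0.767, 0.642, 0.0, 0.001]
ft_force: [-0.3, 0.2, 0.2]
grip_width: 0.0634
grasp_force: 0.0
```

Emit:
drive_tool:
  increments:
    - [[0, 0, 0], [0, 0, 0], 0]
    - [[0, 0, 0], [0, 0, 0], 0]
    - [[0, 0, 0], [0, 0, 0], 0]

```text
clock: 10.35
eef_pos: [0.478, -0.4046, 0.0623]
tool_rot: [0.767, 0.641, 0.001, 0.002]
ft_force: [-0.4, 1.0, 3.8]
grip_width: 0.0558
grasp_force: 64.0
```

```bash
python3 - <<'E'
from h import *
p=camera('wrist');save(p,'w4.png')
o=get_obs();print(o['eef_pos'],o['tool_rot'],o['grip_width'],o['ft_force'],o['ft_torque'])
E
```

```text
[ 0.4779681  -0.40467766  0.06227032] [7.67514070e-01 6.41027651e-01 5.33161504e-04 2.32772545e-03] 0.05619565372960467 [ 0.26288202 -0.00627496  6.10522854] [ 0.02977097 -0.1116378   0.00865101]
```

View pics/w4.png

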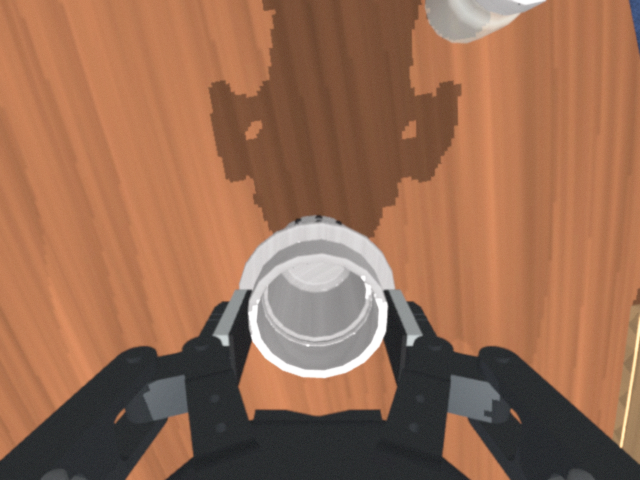

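Emit:
drive_tool:
  increments:
    - [[0, 0, 15], [0, 0, 0], 0]
    - [[0, 0, 35], [0, 0, 0], 0]
    - [[0, 0, 40], [0, 0, 0], 0]
    - [[0, 10, 35], [0, 0, 0], 0]
    - [[8, 30, 10], [0, 0, 0], 0]
    - [[10, 38, 0], [0, 0, 0], 0]
    - [[10, 38, 0], [0, 0, 0], 0]
    - [[10, 38, 0], [0, 0, 0], 0]

```text
clock: 11.07
eef_pos: [0.5146, -0.2486, 0.1957]
tool_rot: [0.768, 0.64, 0.0, 0.001]
ft_force: [0.7, 0.2, -0.5]
grip_width: 0.0555
grasp_force: 63.9
```

Emit:
drive_tool:
  increments:
    - [[11, 38, 0], [0, 0, 0], 0]
    - [[11, 38, 0], [0, 0, 0], 0]
    - [[11, 38, 0], [0, 0, 0], 0]
    - [[11, 38, 0], [0, 0, 0], 0]
    - [[11, 38, 0], [0, 0, 0], 0]
    - [[11, 38, 0], [0, 0, 0], 0]
    - [[11, 38, 0], [0, 0, 0], 0]
    - [[10, 38, 0], [0, 0, 0], 0]

```text
clock: 11.73
eef_pos: [0.6017, 0.0562, 0.1951]
tool_rot: [0.768, 0.641, 0.0, 0.0]
ft_force: [-0.2, 0.2, -1.4]
grip_width: 0.0559
grasp_force: 63.9
```

Emit:
drive_tool:
  increments:
    - [[10, 30, 0], [0, 0, 0], 0]
    - [[0, 0, 0], [0, 0, 0], 0]
    - [[0, 0, 0], [0, 0, 0], 0]

```text
clock: 11.98
eef_pos: [0.6115, 0.0863, 0.1945]
tool_rot: [0.766, 0.642, -0.0, 0.0]
ft_force: [-0.3, -0.8, -1.9]
grip_width: 0.0559
grasp_force: 63.9
```

```bash
python3 - <<'E'
from h import *
o=get_obs();print(o['eef_pos'],o['tool_rot'],o['grip_width'])
p=camera('wrist');S=camera('side');T=camera('top')
im=np.hstack([p['image'][:, 150:490],S['image'][100:340,240:480].repeat(2,0).repeat(2,1)[:480,:440]])
cv2.imwrite('pics/w5.png',im[:,:,::-1])
z=o['eef_pos'][2]-.0623
for c,q in (('w',p),('s',S),('t',T)):
  for n,z0 in (('infuser',z),('mug',.0125)):
    r=pick(q,n,np.array([.612,.09]),z0+.05)
    if r is not None: print(c,n,r.sum(),fit([(q,r)],n,.611,.088,-.15,z0=z0))
E
```

```text
[0.61150874 0.08632303 0.1944787 ] [ 7.66397553e-01  6.42366512e-01 -2.31878942e-04  2.52179384e-05] 0.055873365417869254
w infuser 18670.0 (array([0.61160125, 0.0863245 ]), np.float64(0.0667213425040245))
w mug 4304.0 (array([0.61416619, 0.0957196 ]), np.float64(1.0084078311920166))
s infuser 1085.0 (array([0.60913965, 0.08887354]), np.float64(0.08986175060272217))
s mug 1331.0 (array([0.61189272, 0.09646737]), np.float64(0.08442900329828262))
```

View pics/w5.png

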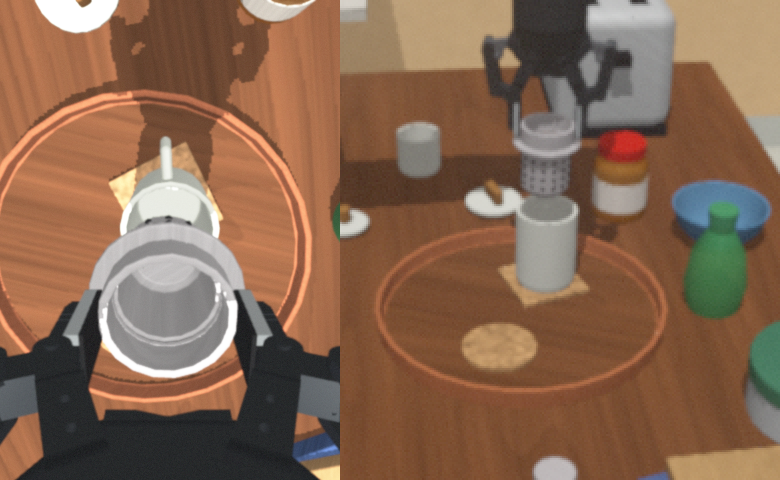

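Emit:
drive_tool:
  increments:
    - [[1, 8, -5], [0, 0, 0], 0]
    - [[0, 0, -15], [0, 0, 0], 0]
    - [[0, 0, -8], [0, 0, 0], 0]
    - [[0, 0, -8], [0, 0, 0], 0]
    - [[0, 0, -8], [0, 0, 0], 0]

```text
clock: 12.85
eef_pos: [0.6124, 0.0925, 0.15]
tool_rot: [0.768, 0.641, -0.0, 0.0]
ft_force: [-0.8, -0.6, -0.2]
grip_width: 0.056
grasp_force: 64.0
```

```bash
python3 - <<'E'
from h import *
o=get_obs();print(o['eef_pos'],o['ft_force'],o['ft_torque'])
p=camera('wrist');S=camera('side')
im=np.hstack([p['image'][:, 150:490],cv2.resize(S['image'][150:250,300:392],(442,480),interpolation=cv2.INTER_CUBIC)])
cv2.imwrite('pics/w6.png',im[:,:,::-1])
E
```

```text
[0.61243976 0.09247671 0.15000541] [-0.83956539 -0.63861606 -0.23918582] [ 0.01414221 -0.07478607  0.01787516]
```

View pics/w6.png

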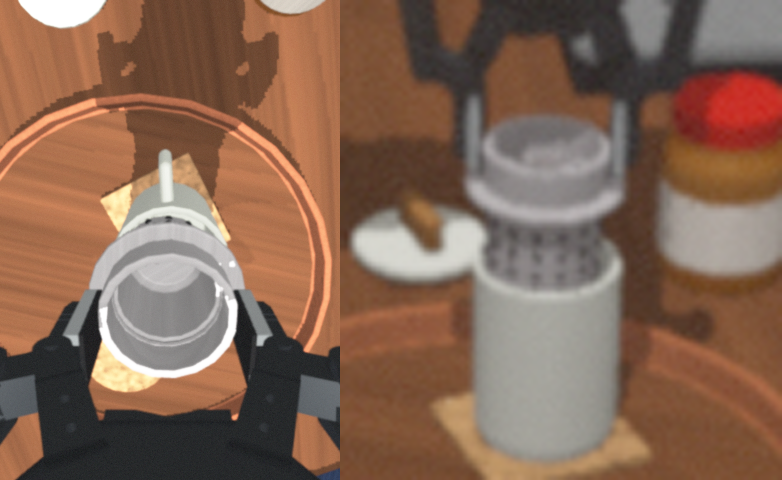

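The infuser's foot is already inside the mug mouth in the side crop (about (545,260)), with no contact force. Going down.

Emit:
drive_tool:
  increments:
    - [[0, 0, -10], [0, 0, 0], 0]
    - [[0, 0, -12], [0, 0, 0], 0]
    - [[0, 0, -10], [0, 0, 0], 0]
    - [[0, 0, -4], [0, 0, 0], 0]
    - [[0, 0, -1.5], [0, 0, 0], 0]
    - [[0, 0, -1], [0, 0, 0], 0]
    - [[0, 0, 0], [0, 0, 0], 0]

```text
clock: 13.53
eef_pos: [0.6128, 0.0923, 0.1126]
tool_rot: [0.768, 0.641, 0.0, 0.0]
ft_force: [0.7, 0.6, -1.4]
grip_width: 0.0559
grasp_force: 63.9
```

Emit:
drive_tool:
  increments:
    - [[0, 0, -1], [0, 0, 0], 0]
    - [[0, 0, -1], [0, 0, 0], 0]
    - [[0, 0, 0], [0, 0, 0], 0]

```text
clock: 13.78
eef_pos: [0.6129, 0.0924, 0.1111]
tool_rot: [0.768, 0.641, 0.001, 0.0]
ft_force: [-0.5, -0.7, 2.1]
grip_width: 0.056
grasp_force: 64.2
```

Emit:
drive_tool:
  increments:
    - [[0, 0, 0], [0, 0, 0], 0.8]
    - [[0, 0, 0], [0, 0, 0], 1]
    - [[0, 0, 0], [0, 0, 0], 1]
    - [[0, 0, 15], [0, 0, 0], 1]
    - [[0, 0, 35], [0, 0, 0], 1]
    - [[0, 0, 40], [0, 0, 0], 1]
    - [[-8, 20, 25], [0, 0, 0], 1]
    - [[-8, 38, 10], [0, 0, 0], 1]

```text
clock: 14.45
eef_pos: [0.5989, 0.1479, 0.2407]
tool_rot: [0.77, 0.639, 0.003, 0.002]
ft_force: [1.5, 0.9, 0.6]
grip_width: 0.0853
grasp_force: 0.0
```

Emit:
drive_tool:
  increments:
    - [[-8, 38, 0], [0, 0, 0], 1]
    - [[-8, 38, 0], [0, 0, 0], 1]
    - [[-8, 34, 0], [0, 0, 0], 1]
    - [[0, 0, 0], [0, 0, 0], 1]
    - [[0, 0, 0], [0, 0, 0], 1]

```text
clock: 14.87
eef_pos: [0.5715, 0.2625, 0.2349]
tool_rot: [0.766, 0.643, -0.0, -0.0]
ft_force: [-0.0, -0.3, -0.6]
grip_width: 0.0855
grasp_force: 0.0
```

```bash
python3 - <<'E'
from h import *
o=get_obs();print(o['eef_pos'],o['tool_rot'])
p=camera('wrist');S=camera('side')
im=np.hstack([p['image'][:, 100:540],cv2.resize(S['image'][150:250,300:375],(360,480),interpolation=cv2.INTER_CUBIC)])
cv2.imwrite('pics/w7.png',im[:,:,::-1])
r=pick(p,'mug_lid',np.array([.571,.28]),.01)
print(r.sum(),[fit([(p,r)],'mug_lid',.571,.28,a,useyaw=True) for a in (1.2,1.7,2.2)])
r=silhouettes('infuser',S)[0]['region'].astype(np.float32);print('inf side z48',fit([(S,r)],'infuser',.612,.096,z0=.0485))
# bar segmentation: brownish within lid
h=cv2.cvtColor(p['image'],cv2.COLOR_RGB2HSV)
c=proj(p,[[.571,.28,.02]])[0];m=((h[:,:,1]>90)).astype(np.uint8)
yy,xx=np.mgrid[:480,:640];m&=(np.hypot(xx-c[0],yy-c[1])<34).astype(np.uint8)
n,l,st,ce=cv2.connectedComponentsWithStats(m);print(c,st,ce)
E
```

```text
[0.57147548 0.26248821 0.2348863 ] [ 7.66223875e-01  6.42573589e-01 -3.93139972e-04 -4.27991590e-05]
3727.0 [(array([0.57179   , 0.28148424, 1.3151779 ]), np.float64(0.03917359933257103)), (array([0.57179   , 0.28148424, 1.8151779 ]), np.float64(0.03917359933257103)), (array([0.57179   , 0.28148424, 2.3151779 ]), np.float64(0.03917359933257103))]
inf side z48 (array([0.61339848, 0.10868806]), np.float64(0.757851243019104))
[313.99647673 183.6880246 ] [[     0      0    640    480 306690]
 [   302    165     25     37    422]
 [   283    197      1      1      1]
 [   284    199      1      1      1]
 [   285    201      1      1      1]
 [   287    204     55     14     85]] [[319.50963188 239.58547067]
 [313.97867299 182.9549763 ]
 [283.         197.        ]
 [284.         199.        ]
 [285.         201.        ]
 [313.41176471 213.27058824]]
```

View pics/w7.png

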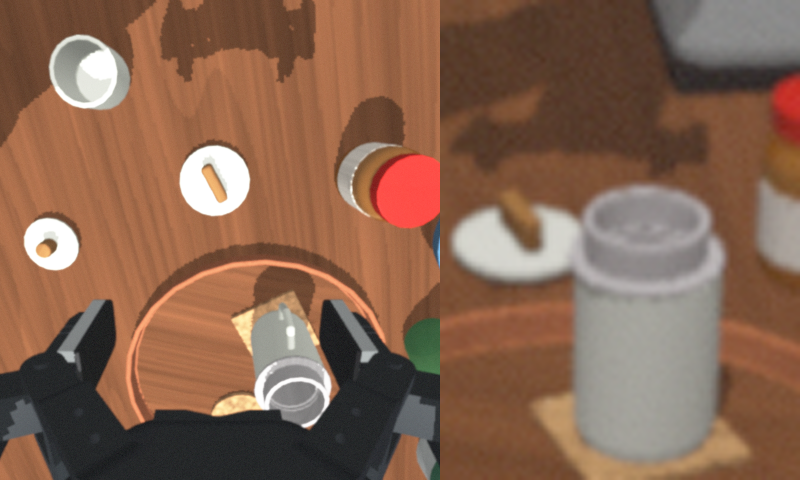

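```bash
cat >> h.py <<'E'
def barfit(p,xy,z0=0,yaw=1.9,rad=34):
    h=cv2.cvtColor(p['image'],cv2.COLOR_RGB2HSV);c=proj(p,[[*xy,z0+.02]])[0]
    m=(h[:,:,1]>90).astype(np.uint8);yy,xx=np.mgrid[:480,:640];m&=(np.hypot(xx-c[0],yy-c[1])<rad).astype(np.uint8)
    n,l,st,ce=cv2.connectedComponentsWithStats(m);i=min((i for i in range(1,n) if st[i,4]>40),key=lambda i:np.hypot(*(ce[i]-c)))
    r=(l==i).astype(np.float32);B=np.array([(a,b,z) for a in(-.02,.02) for b in(-.006,.006) for z in(.013,.033)])
    def cost(v):
        cc,s=np.cos(v[2]*10),np.sin(v[2]*10);P=B.copy();P[:,:2]=P[:,:2]@np.array([[cc,s],[-s,cc]]);P+=[v[0],v[1],z0]
        t=np.zeros((1920,2560),np.uint8);cv2.fillPoly(t,[np.round((cv2.convexHull(proj(p,P).astype(np.float32))+.5)*4-.5).astype(np.int32)],1)
        return np.abs(cv2.resize(t.astype(np.float32),(640,480),interpolation=cv2.INTER_AREA)-r).sum()/r.sum()
    best=None
    for a in np.arange(0,3.1,.4):
        i=np.array([*xy,a/10]);q=minimize(cost,i,method='Nelder-Mead',options=dict(initial_simplex=np.vstack([i]+[i+d for d in np.diag([.004,.004,.02])]),xatol=1e-4,maxiter=120))
        if best is None or q.fun<best.fun: best=q
    return best.x*[1,1,10],best.fun,r.sum()
E
python3 - <<'E'
from h import *
p=camera('wrist');T=camera('top')
print(barfit(p,[.5718,.2815]),barfit(T,[.5709,.279],rad=13))
for s in silhouettes('infuser',p):
    r=s['region'].astype(np.float32);print('inf',s['conf'],s['bbox'],r.sum())
for n,x,y,z in (('pot_lid',.381,.245,.01),('sugar_pot',.478,.397,.03)):
    r=pick(p,n,np.array([x,y]),z)
    if r is not None: print(n,fit([(p,r)],n,x,y))
E
```

```text
(array([0.57152288, 0.28033448, 1.78568177]), np.float64(0.36443662643432617), np.float32(426.0)) (array([0.57161051, 0.27988508, 1.73919128]), np.float64(0.7667253613471985), np.float32(71.0))
inf 0.77 [351.2, 354.2, 429.3, 422.6] 4183.0
pot_lid (array([0.3815179 , 0.24390461]), np.float64(0.0827910527586937))
sugar_pot (array([0.48090153, 0.39855829]), np.float64(0.03321118280291557))
```

Emit:
drive_tool:
  increments:
    - [[0, 9, -40], [0, 0, 7], 0.7]
    - [[0, 9.5, -40], [0, 0, 7], 0.6]
    - [[0, 0, -40], [0, 0, 7], 0.6]
    - [[0, 0, -40], [0, 0, 1], 0.6]
    - [[0, 0, -25], [0, 0, 0], 0.6]
    - [[0, 0, -10], [0, 0, 0], 0.6]
    - [[0, 0, 0], [0, 0, 0], 0.6]
    - [[0, 0, 0], [0, 0, 0], 0.6]

```text
clock: 15.98
eef_pos: [0.5732, 0.2789, 0.0411]
tool_rot: [0.631, 0.775, 0.0, 0.0]
ft_force: [0.4, -0.8, 0.7]
grip_width: 0.0511
grasp_force: 0.0
```

```bash
python3 - <<'E'
from h import *
o=get_obs();print(o['eef_pos'],o['tool_rot'])
p=camera('wrist');cv2.imwrite('pics/w8.png',p['image'][100:,60:580,::-1])
print(barfit(p,[.5715,.281],rad=60))
r=pick(p,'mug_lid',np.array([.571,.28]),.01)
if r is not None: print(fit([(p,r)],'mug_lid',.571,.28,1.8,useyaw=True))
E
```

```text
[0.5731974  0.27886986 0.04114196] [6.31351918e-01 7.75496338e-01 3.88066142e-04 1.85449677e-04]
(array([0.57202746, 0.27973655, 1.83461301]), np.float64(0.2241627424955368), np.float32(1911.0))
(array([0.57167715, 0.28130264, 2.30552793]), np.float64(0.028847554698586464))
```

View pics/w8.png

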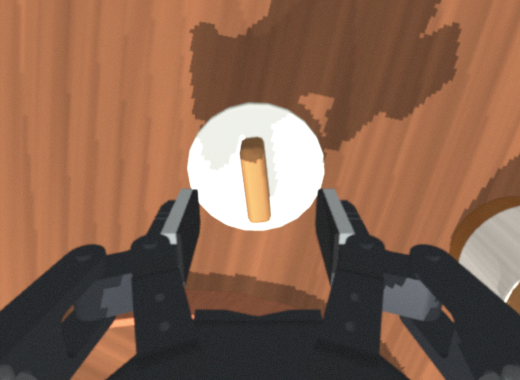

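Emit:
drive_tool:
  increments:
    - [[-1.2, 2, -13], [0, 0, 3.5], 0.6]
    - [[0, 0, -10], [0, 0, 0], 0.6]
    - [[0, 0, -2.5], [0, 0, 0], 0.4]
    - [[0, 0, 0], [0, 0, 0], 0.2]
    - [[0, 0, 0], [0, 0, 0], 0]
    - [[0, 0, 0], [0, 0, 0], 0]
    - [[0, 0, 0], [0, 0, 0], 0]

```text
clock: 16.67
eef_pos: [0.5719, 0.2811, 0.0157]
tool_rot: [0.607, 0.794, 0.001, 0.0]
ft_force: [0.8, 0.1, 2.2]
grip_width: 0.0106
grasp_force: 61.5
```

Emit:
drive_tool:
  increments:
    - [[0, 0, 20], [0, 0, 0], 0]
    - [[0, 0, 38], [0, 0, 0], 0]
    - [[0, 0, 40], [0, 0, 0], 0]
    - [[0, 0, 38], [0, 0, 0], 0]
    - [[2, -15, 15], [0, 0, 0], 0]
    - [[8, -35, 0], [0, 0, 0], 0]
    - [[8, -38, 0], [0, 0, 0], 0]
    - [[8, -38, 0], [0, 0, 0], 0]

```text
clock: 17.33
eef_pos: [0.5976, 0.1543, 0.1669]
tool_rot: [0.606, 0.795, 0.001, 0.001]
ft_force: [1.1, 0.0, -1.5]
grip_width: 0.0106
grasp_force: 61.2
```

Emit:
drive_tool:
  increments:
    - [[8, -35, 0], [0, 0, 0], 0]
    - [[6, -20, 0], [0, 0, 0], 0]
    - [[1, -7.5, 0], [0, 0, 0], 0]
    - [[0, 0, 0], [0, 0, 0], 0]
    - [[0, 0, 0], [0, 0, 0], 0]

```text
clock: 17.75
eef_pos: [0.6121, 0.0926, 0.1658]
tool_rot: [0.607, 0.794, 0.0, -0.0]
ft_force: [-0.4, -0.7, -1.4]
grip_width: 0.0105
grasp_force: 61.2
```

```bash
python3 - <<'E'
from h import *
o=get_obs();print(o['eef_pos'],o['tool_rot'],o['grip_width'])
p=camera('wrist');S=camera('side')
im=np.hstack([p['image'][:, 100:540],cv2.resize(S['image'][150:250,300:375],(360,480),interpolation=cv2.INTER_CUBIC)])
cv2.imwrite('pics/w9.png',im[:,:,::-1])
z=o['eef_pos'][2]-.0157
for c,q in (('w',p),('s',S)):
    r=pick(q,'mug_lid',o['eef_pos'][:2],z)
    if r is not None: print(c,r.sum(),fit([(q,r)],'mug_lid',.612,.092,1.83,z0=z))
    r=pick(q,'infuser',np.array([.6128,.0924]),.1)
    if r is not None: print(c,'inf',r.sum(),fit([(q,r)],'infuser',.612,.092,z0=.0485))
E
```

```text
[0.6121296 0.0925959 0.1658378] [ 6.07412090e-01  7.94386801e-01  2.18166184e-04 -3.38570268e-04] 0.010515406397098992
w 12754.0 (array([0.61179145, 0.09265358]), np.float64(0.41923612356185913))
w inf 2285.0 (array([0.61283408, 0.09283507]), np.float64(3.8171772956848145))
s 336.0 (array([0.61176444, 0.10145557]), np.float64(0.5768229365348816))
```

View pics/w9.png

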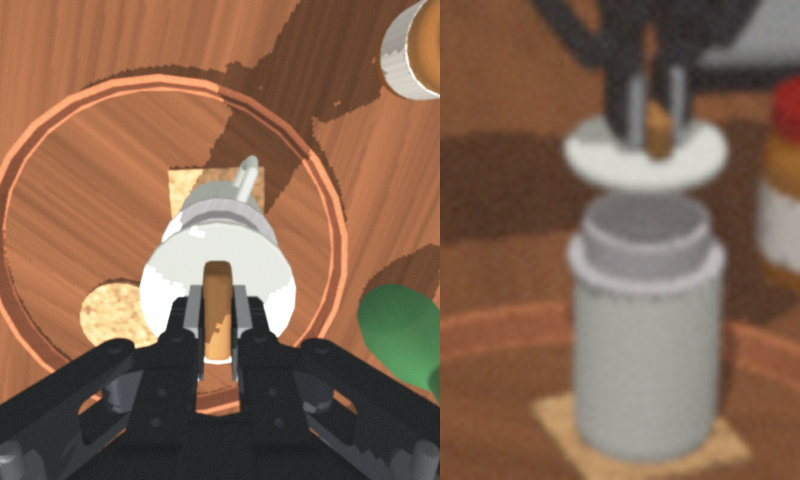

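Emit:
drive_tool:
  increments:
    - [[0.5, 0, -12], [0, 0, 0], 0]
    - [[0, 0, -8], [0, 0, 0], 0]
    - [[0, 0, -4], [0, 0, 0], 0]
    - [[0, 0, -4], [0, 0, 0], 0]
    - [[0, 0, -1.5], [0, 0, 0], 0]
    - [[0, 0, 0], [0, 0, 0], 0]

```text
clock: 18.55
eef_pos: [0.6125, 0.0924, 0.1358]
tool_rot: [0.607, 0.795, -0.0, -0.0]
ft_force: [-0.5, -0.1, -1.2]
grip_width: 0.0107
grasp_force: 61.2
```

Emit:
drive_tool:
  increments:
    - [[0, 0, -1], [0, 0, 0], 0]
    - [[0, 0, -0.5], [0, 0, 0], 0]
    - [[0, 0, 0], [0, 0, 0], 0.15]
    - [[0, 0, 0], [0, 0, 0], 0.4]
    - [[0, 0, 0], [0, 0, 0], 0.5]
    - [[0, 0, 20], [0, 0, 0], 0.6]
    - [[0, 0, 40], [0, 0, 0], 1]
    - [[0, 0, 40], [0, 0, 0], 1]

```text
clock: 19.22
eef_pos: [0.6114, 0.0921, 0.2342]
tool_rot: [0.607, 0.795, -0.002, -0.002]
ft_force: [1.0, 0.7, 1.5]
grip_width: 0.0726
grasp_force: 0.0
```

```bash
python3 - <<'E'
from h import *
o=get_obs();print(o['eef_pos'],o['tool_rot'],o['grip_width'],o['joint_pos'].round(2))
p=camera('wrist');S=camera('side')
im=np.hstack([p['image'][:, 100:540],cv2.resize(S['image'][150:250,300:375],(360,480),interpolation=cv2.INTER_CUBIC)])
cv2.imwrite('pics/w10.png',im[:,:,::-1])
E
```

```text
[0.611377   0.09213469 0.23418925] [ 0.60718088  0.79456015 -0.00169279 -0.00163532] 0.07256004147824438 [ 0.15  0.49  0.37  1.46 -0.    1.45]
```

View pics/w10.png

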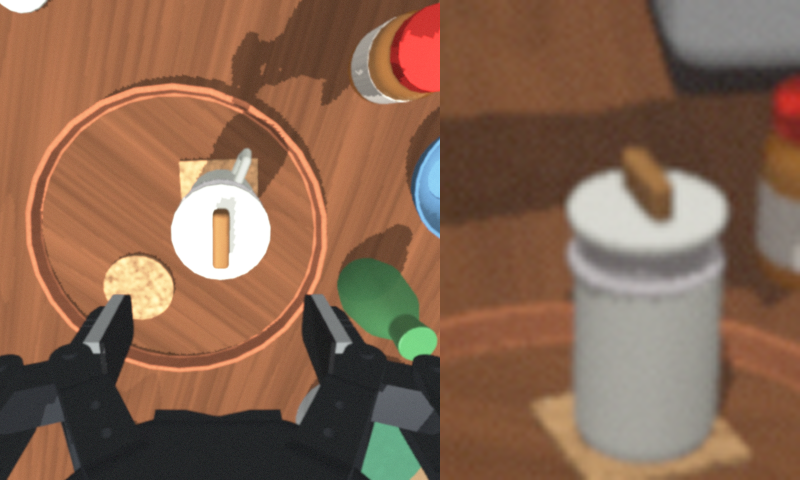

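Both views show the mug lid sitting flat and centred on the infuser. Next is the sugar pot.

Emit:
drive_tool:
  increments:
    - [[-14, 34, 0], [0, 0, 0], 1]
    - [[-15, 34, 0], [0, 0, 0], 1]
    - [[-14, 34, 0], [0, 0, 0], 1]
    - [[-15, 34, 0], [0, 0, 0], 1]
    - [[-14, 34, 0], [0, 0, 0], 1]
    - [[-15, 34, 0], [0, 0, 0], 1]
    - [[-14, 34, 0], [0, 0, 0], 1]
    - [[-15, 34, 0], [0, 0, 0], 1]

```text
clock: 19.98
eef_pos: [0.4961, 0.366, 0.2352]
tool_rot: [0.607, 0.795, 0.001, 0.0]
ft_force: [0.9, -0.1, 0.3]
grip_width: 0.0855
grasp_force: 0.0
```

Emit:
drive_tool:
  increments:
    - [[-15, 30, 0], [0, 0, 0], 1]
    - [[0, 0, 0], [0, 0, 0], 1]
    - [[0, 0, 0], [0, 0, 0], 1]

```text
clock: 20.23
eef_pos: [0.4806, 0.3962, 0.2347]
tool_rot: [0.606, 0.796, 0.0, 0.0]
ft_force: [-0.5, -0.9, -0.3]
grip_width: 0.0853
grasp_force: 0.0
```

```bash
python3 - <<'E'
from h import *
o=get_obs();print(o['eef_pos'],o['tool_rot'],o['grip_width'])
p=camera('wrist')
r=pick(p,'sugar_pot',np.array([.48,.398]),.03)
print(fit([(p,r)],'sugar_pot',.48,.398))
E
```

```text
[0.48064819 0.39624294 0.23468497] [6.05597760e-01 7.95770894e-01 1.03196592e-04 1.61580690e-04] 0.08528327703086121
(array([0.47972145, 0.4004057 ]), np.float64(0.03452852740883827))
```

Emit:
drive_tool:
  increments:
    - [[-0.5, 3, -40], [0, 0, 0], 1]
    - [[0, 0, -40], [0, 0, 0], 1]
    - [[0, 0, -40], [0, 0, 0], 1]
    - [[0, 0, -40], [0, 0, 0], 1]
    - [[0, 0, -30], [0, 0, 0], 1]
    - [[0, 0, -17], [0, 0, 0], 1]
    - [[0, 0, -7.5], [0, 0, 0], 1]
    - [[0, 0, 0], [0, 0, 0], 0.6]

```text
clock: 21.0
eef_pos: [0.481, 0.3949, 0.0182]
tool_rot: [0.608, 0.794, -0.002, -0.0]
ft_force: [0.1, -0.0, 0.1]
grip_width: 0.0756
grasp_force: 0.0
```

Emit:
drive_tool:
  increments:
    - [[0, 0, 0], [0, 0, 0], 0]
    - [[0, 0, 0], [0, 0, 0], 0]
    - [[0, 0, 0], [0, 0, 0], 0]
    - [[0, 0, 0], [0, 0, 0], 0]

```text
clock: 21.33
eef_pos: [0.4828, 0.3982, 0.0225]
tool_rot: [0.607, 0.795, 0.002, 0.001]
ft_force: [0.1, -1.6, 4.7]
grip_width: 0.0571
grasp_force: 64.1
```

```bash
python3 - <<'E'
from h import *
p=camera('wrist');o=get_obs();print(o['eef_pos'])
for s in silhouettes('sugar_pot',p)[:1]:
    r=s['region'].astype(np.float32);print(s['conf'],s['bbox'],fit([(p,r)],'sugar_pot',.48,.399))
E
```

```text
[0.48281936 0.39822935 0.02254548]
0.72 [240.7, 223.3, 395.5, 401.0] (array([0.48133444, 0.40130477]), np.float64(0.031726986169815063))
```

Emit:
drive_tool:
  increments:
    - [[0, 0, 15], [0, 0, 0], 0]
    - [[0, 0, 35], [0, 0, 0], 0]
    - [[0, 0, 40], [0, 0, 0], 0]
    - [[0, -8, 38], [0, 0, 0], 0]
    - [[0, -30, 0], [0, 0, 0], 0]
    - [[0, -38, 0], [0, 0, 0], 0]
    - [[0, -38, 0], [0, 0, 0], 0]
    - [[0, -38, 0], [0, 0, 0], 0]

```text
clock: 22.1
eef_pos: [0.4807, 0.2443, 0.1486]
tool_rot: [0.607, 0.795, 0.0, 0.0]
ft_force: [0.5, -0.5, -1.2]
grip_width: 0.0567
grasp_force: 64.3
```

Emit:
drive_tool:
  increments:
    - [[0, -38, 0], [0, 0, 0], 0]
    - [[0, -38, 0], [0, 0, 0], 0]
    - [[0, -38, 0], [0, 0, 0], 0]
    - [[0, -38, 0], [0, 0, 0], 0]
    - [[4, -38, 0], [0, 0, 0], 0]
    - [[16, -30, 0], [0, 0, 0], 0]
    - [[20, -26, 0], [0, 0, 0], 0]
    - [[16, -20, 0], [0, 0, 0], 0]

```text
clock: 22.77
eef_pos: [0.5379, -0.023, 0.1487]
tool_rot: [0.608, 0.794, 0.0, 0.001]
ft_force: [0.0, 0.4, -1.6]
grip_width: 0.0567
grasp_force: 64.4
```

Emit:
drive_tool:
  increments:
    - [[12, -14, 0], [0, 0, 0], 0]
    - [[0, 0, -15], [0, 0, 0], 0]
    - [[0, 0, -15], [0, 0, 0], 0]
    - [[0, 0, 0], [0, 0, 0], 0]

```text
clock: 23.1
eef_pos: [0.547, -0.0348, 0.1153]
tool_rot: [0.607, 0.794, -0.002, -0.003]
ft_force: [-1.0, 0.2, -2.4]
grip_width: 0.0569
grasp_force: 64.4
```

```bash
python3 - <<'E'
from h import *
p=camera('wrist');S=camera('side');o=get_obs();print(o['eef_pos'],o['tool_rot'],o['grip_width'])
z=o['eef_pos'][2]-.0222
for c,q in (('w',p),('s',S)):
  r=pick(q,'sugar_pot',np.array([.55,-.031]),z+.03)
  if r is not None: print(c,r.sum(),fit([(q,r)],'sugar_pot',.55,-.03,z0=z))
r=pick(S,'round_coaster',np.array([.55,-.031]),.012)
if r is not None:print(fit([(S,r)],'round_coaster',.55,-.03))
E
```

```text
[ 0.54841364 -0.0344532   0.11782479] [ 6.07137221e-01  7.94596236e-01 -5.54845091e-04 -9.53776532e-04] 0.05663833086792426
w 21234.0 (array([ 0.54494233, -0.02955604]), np.float64(0.05672211945056915))
s 909.0 (array([ 0.5459917 , -0.03152173]), np.float64(0.10217271745204926))
(array([ 0.54751358, -0.02841052]), np.float64(0.05013458803296089))
```

Emit:
drive_tool:
  increments:
    - [[3, 1, -20], [0, 0, 0], 0]
    - [[0, 0, -25], [0, 0, 0], 0]
    - [[0, 0, -20], [0, 0, 0], 0]
    - [[0, 0, -10], [0, 0, 0], 0]
    - [[0, 0, -5], [0, 0, 0], 0]
    - [[0, 0, -2], [0, 0, 0], 0]
    - [[0, 0, 0], [0, 0, 0], 0]

```text
clock: 23.93
eef_pos: [0.553, -0.0336, 0.037]
tool_rot: [0.607, 0.795, 0.0, 0.001]
ft_force: [0.1, 1.2, -1.8]
grip_width: 0.0569
grasp_force: 64.4
```

Emit:
drive_tool:
  increments:
    - [[0, 0, -1.5], [0, 0, 0], 0]
    - [[0, 0, -1], [0, 0, 0], 0]
    - [[0, 0, 0], [0, 0, 0], 0]

```text
clock: 24.18
eef_pos: [0.5535, -0.0337, 0.035]
tool_rot: [0.607, 0.795, 0.001, 0.001]
ft_force: [-0.6, -0.1, 1.2]
grip_width: 0.057
grasp_force: 64.6
```

```bash
python3 - <<'E'
from h import *
p=camera('wrist');S=camera('side');o=get_obs();print(o['eef_pos'],o['ft_force'])
for c,q in (('w',p),('s',S)):
  r=pick(q,'sugar_pot',np.array([.55,-.031]),.04)
  if r is not None: print(c,r.sum(),fit([(q,r)],'sugar_pot',.55,-.03,z0=.0125))
E
```

```text
[ 0.55349572 -0.03376603  0.03502998] [0.58620851 0.32006153 3.01536189]
w 21486.0 (array([ 0.55220847, -0.03064193]), np.float64(0.03197721764445305))
s 852.0 (array([ 0.55320163, -0.02773283]), np.float64(0.09008216112852097))
```

Emit:
drive_tool:
  increments:
    - [[0, 0, 2], [0, 0, 0], 0]
    - [[-2, 0, 0], [0, 0, 0], 0]
    - [[0, 0, -2.3], [0, 0, 0], 0]
    - [[0, 0, 0], [0, 0, 0], 0]
    - [[0, 0, 0], [0, 0, 0], 0.8]
    - [[0, 0, 0], [0, 0, 0], 1]
    - [[0, 0, 0], [0, 0, 0], 1]
    - [[0, 0, 15], [0, 0, 0], 1]

```text
clock: 25.05
eef_pos: [0.5475, -0.0335, 0.0455]
tool_rot: [0.607, 0.795, -0.002, -0.003]
ft_force: [-1.1, 0.1, -0.3]
grip_width: 0.0853
grasp_force: 0.0
```

Emit:
drive_tool:
  increments:
    - [[0, 0, 40], [0, 0, 0], 1]
    - [[0, 0, 40], [0, 0, 0], 1]
    - [[0, 0, 40], [0, 0, 0], 1]
    - [[0, 0, 40], [0, 0, 0], 1]
    - [[0, 0, 25], [0, 0, 0], 1]
    - [[0, 0, 0], [0, 0, 0], 1]
    - [[0, 0, 0], [0, 0, 0], 1]

```text
clock: 25.63
eef_pos: [0.5514, -0.0337, 0.2352]
tool_rot: [0.607, 0.795, 0.001, 0.002]
ft_force: [0.1, -0.0, -0.5]
grip_width: 0.0855
grasp_force: 0.0
```

```bash
python3 - <<'E'
from h import *
p=camera('wrist');T=camera('top');S=camera('side');o=get_obs();print(o['eef_pos'],o['tool_rot'])
for n,z0,h in (('sugar_pot',.0125,.04),('round_coaster',0,.012)):
 for c,q in (('w',p),('t',T),('s',S)):
  r=pick(q,n,np.array([.55,-.031]),h)
  if r is not None: print(c,n,r.sum(),fit([(q,r)],n,.55,-.03,z0=z0))
E
```

```text
[ 0.54920525 -0.03354927  0.23151332] [ 0.60716902  0.79457053 -0.00104106 -0.00153896]
w sugar_pot 3387.0 (array([ 0.5488762 , -0.02994068]), np.float64(0.0332152359187603))
s sugar_pot 894.0 (array([ 0.54747153, -0.0282403 ]), np.float64(0.06340883672237396))
w round_coaster 1347.0 (array([ 0.55036843, -0.03089902]), np.float64(2.4127228260040283))
s round_coaster 340.0 (array([ 0.54953801, -0.02666831]), np.float64(1.279411792755127))
```

Emit:
drive_tool:
  increments:
    - [[-18, 30, 0], [0, 0, 0], 1]
    - [[-19, 31, 0], [0, 0, 0], 1]
    - [[-19, 31, 0], [0, 0, 0], 1]
    - [[-19, 31, 0], [0, 0, 0], 1]
    - [[-19, 31, 0], [0, 0, 0], 1]
    - [[-19, 31, 0], [0, 0, 0], 1]
    - [[-19, 31, 0], [0, 0, 0], 0.8]
    - [[-19, 31, 0], [0, 0, 0], 0.6]

```text
clock: 26.75
eef_pos: [0.3981, 0.2146, 0.2335]
tool_rot: [0.607, 0.794, 0.0, 0.0]
ft_force: [0.2, 0.3, -0.2]
grip_width: 0.0638
grasp_force: 0.0
```

Emit:
drive_tool:
  increments:
    - [[-18, 20, -30], [0, 0, 0], 0.6]
    - [[0, 10, -40], [0, 0, 0], 0.6]
    - [[0, 0, -40], [0, 0, 0], 0.6]
    - [[0, 0, -35], [0, 0, 0], 0.6]
    - [[0, 0, -25], [0, 0, 0], 0.6]
    - [[0, 0, -10], [0, 0, 0], 0.6]
    - [[0, 0, 0], [0, 0, 0], 0.6]
    - [[0, 0, 0], [0, 0, 0], 0.6]

```text
clock: 27.42
eef_pos: [0.3809, 0.2432, 0.0531]
tool_rot: [0.607, 0.795, -0.001, -0.0]
ft_force: [-0.8, 0.1, -0.3]
grip_width: 0.0511
grasp_force: 0.0
```

```bash
python3 - <<'E'
from h import *
p=camera('wrist');o=get_obs();print(o['eef_pos'],o['tool_rot'])
r=pick(p,'pot_lid',np.array([.3815,.244]),.01);print(r.sum(),fit([(p,r)],'pot_lid',.3815,.244))
cv2.imwrite('pics/w11.png',p['image'][100:,60:580,::-1])
E
```

```text
[0.3817872  0.24365482 0.05403162] [6.07187585e-01 7.94558435e-01 3.32073751e-04 1.37675868e-04]
8452.0 (array([0.38202557, 0.24469445]), np.float64(0.02793717384338379))
```

View pics/w11.png

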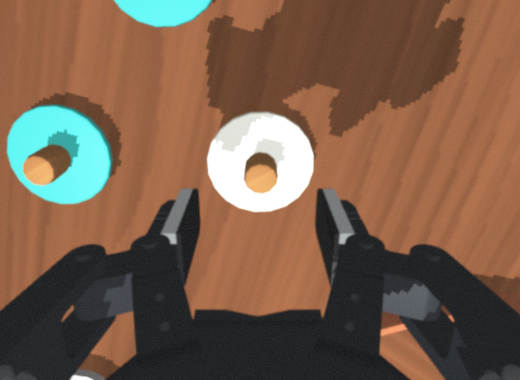

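The white lid is centred between the fingers, with its knob at (261,178). The turquoise decoys are clear of the gripper.

Emit:
drive_tool:
  increments:
    - [[0, 1, -25], [0, 0, 0], 0.6]
    - [[0, 0, -11], [0, 0, 0], 0.6]
    - [[0, 0, -2.5], [0, 0, 0], 0.4]
    - [[0, 0, 0], [0, 0, 0], 0.2]
    - [[0, 0, 0], [0, 0, 0], 0]
    - [[0, 0, 0], [0, 0, 0], 0]
    - [[0, 0, 0], [0, 0, 0], 0]

```text
clock: 28.1
eef_pos: [0.3823, 0.245, 0.0164]
tool_rot: [0.607, 0.795, 0.001, 0.0]
ft_force: [-0.2, 0.1, 4.0]
grip_width: 0.0153
grasp_force: 58.8
```

Emit:
drive_tool:
  increments:
    - [[0, 0, 20], [0, 0, 0], 0]
    - [[0, 0, 35], [0, 0, 0], 0]
    - [[4, -6, 35], [0, 0, 0], 0]
    - [[16, -26, 14], [0, 0, 0], 0]
    - [[19, -32, 0], [0, 0, 0], 0]
    - [[19, -32, 0], [0, 0, 0], 0]
    - [[19, -32, 0], [0, 0, 0], 0]
    - [[19, -32, 0], [0, 0, 0], 0]

```text
clock: 28.77
eef_pos: [0.4782, 0.083, 0.1199]
tool_rot: [0.607, 0.795, 0.001, 0.001]
ft_force: [0.1, 0.8, -0.7]
grip_width: 0.0155
grasp_force: 58.7
```

Emit:
drive_tool:
  increments:
    - [[19, -32, 0], [0, 0, 0], 0]
    - [[19, -32, 0], [0, 0, 0], 0]
    - [[19, -30, 0], [0, 0, 0], 0]
    - [[14, -21, 0], [0, 0, 0], 0]
    - [[0, 0, -12], [0, 0, 0], 0]
    - [[0, 0, -8], [0, 0, 0], 0]
    - [[0, 0, 0], [0, 0, 0], 0]
    - [[0, 0, 0], [0, 0, 0], 0]

```text
clock: 29.43
eef_pos: [0.547, -0.03, 0.0984]
tool_rot: [0.607, 0.795, -0.001, -0.001]
ft_force: [-0.1, -0.4, -0.3]
grip_width: 0.0155
grasp_force: 58.7
```

```bash
python3 - <<'E'
from h import *
p=camera('wrist');S=camera('side');o=get_obs();print(o['eef_pos'],o['tool_rot'],o['grip_width'])
z=o['eef_pos'][2]-.0164
for n,z0,h in (('sugar_pot',.0125,.04),('pot_lid',z,z+.01)):
 for c,q in (('w',p),('s',S)):
  r=pick(q,n,np.array([.55,-.031]),h)
  if r is not None: print(c,n,r.sum(),fit([(q,r)],n,.55,-.03,z0=z0))
E
```

```text
[ 0.54798595 -0.029762    0.09937305] [ 6.06592699e-01  7.95012764e-01  2.59649549e-05 -2.74737630e-05] 0.015488743815883816
w sugar_pot 2309.0 (array([ 0.54742409, -0.02685909]), np.float64(3.2586617469787598))
s sugar_pot 781.0 (array([ 0.5466016 , -0.03059789]), np.float64(0.19174136221408844))
w pot_lid 8444.0 (array([ 0.54671711, -0.03031367]), np.float64(0.4792234003543854))
s pot_lid 323.0 (array([ 0.54672888, -0.02566107]), np.float64(0.46458977460861206))
```

Emit:
drive_tool:
  increments:
    - [[1, 0, -6], [0, 0, 0], 0]
    - [[0, 0, -6], [0, 0, 0], 0]
    - [[0, 0, -4], [0, 0, 0], 0]
    - [[0, 0, -3], [0, 0, 0], 0]
    - [[0, 0, -1.5], [0, 0, 0], 0]
    - [[0, 0, -1], [0, 0, 0], 0]
    - [[0, 0, 0], [0, 0, 0], 0]

```text
clock: 30.32
eef_pos: [0.5492, -0.0307, 0.0773]
tool_rot: [0.607, 0.795, -0.0, -0.0]
ft_force: [0.5, 0.2, -0.2]
grip_width: 0.0152
grasp_force: 58.9
```

Emit:
drive_tool:
  increments:
    - [[0, 0, -1], [0, 0, 0], 0]
    - [[0, 0, 0], [0, 0, 0], 0]

```text
clock: 30.48
eef_pos: [0.5496, -0.0307, 0.077]
tool_rot: [0.607, 0.795, 0.0, 0.0]
ft_force: [-0.7, 0.5, 1.5]
grip_width: 0.0157
grasp_force: 59.0
```

Contact at the expected seating height; let go and retreat.

Emit:
drive_tool:
  increments:
    - [[0, 0, 0], [0, 0, 0], 0.2]
    - [[0, 0, 0], [0, 0, 0], 0.45]
    - [[0, 0, 0], [0, 0, 0], 0.5]
    - [[0, 0, 20], [0, 0, 0], 0.5]
    - [[0, 0, 40], [0, 0, 0], 0.5]
    - [[0, 0, 40], [0, 0, 0], 0.5]
    - [[-20, -20, 25], [0, 0, 0], 0.5]
    - [[-28, -28, 0], [0, 0, 0], 0.5]

```text
clock: 31.15
eef_pos: [0.5066, -0.0782, 0.2079]
tool_rot: [0.605, 0.796, 0.004, 0.006]
ft_force: [1.5, -1.6, 0.8]
grip_width: 0.0427
grasp_force: 0.0
```

Emit:
drive_tool:
  increments:
    - [[-28, -28, 0], [0, 0, 0], 0.5]
    - [[-28, -28, 0], [0, 0, 0], 0.5]
    - [[-28, -28, 0], [0, 0, 0], 0.5]
    - [[0, 0, 0], [0, 0, 0], 0.5]
    - [[0, 0, 0], [0, 0, 0], 0.5]

```text
clock: 31.57
eef_pos: [0.4162, -0.1639, 0.2019]
tool_rot: [0.609, 0.793, 0.0, 0.0]
ft_force: [-0.1, -0.4, -0.1]
grip_width: 0.0429
grasp_force: 0.0
```

```bash
python3 - <<'E'
from h import *
S=camera('side');T=camera('top')
f=lambda a,w:cv2.resize(a,(w,480),interpolation=cv2.INTER_CUBIC)
im=np.hstack([f(S['image'][170:310,270:390],411),f(T['image'][150:300,240:360],384)])
cv2.imwrite('pics/w12.png',im[:,:,::-1])
E
```

```text
(no output)
```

View pics/w12.png

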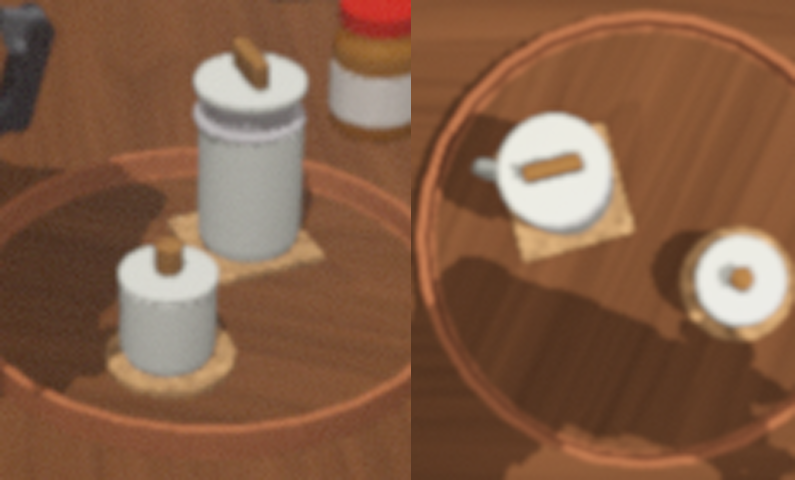

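Both stacks are upright, closed and on their coasters: the mug with its lid at about (250,150) and the pot at about (168,310) in the side crop.

```bash
python3 -c "
from workcell import job_done;print(job_done())"
```

```text
the job is handed in; nothing more can be done
None
```

The tea tray is laid in the order asked and handed in at about 32 s: the final pictures show both stacks upright, lids flat and let go, on their coasters to within about 2 mm by my measurements, and no move went near the vase.

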